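# Confirm a picked part at the storeroom bins

## Robot

A 6-joint arm with a two-finger parallel gripper is mounted at the origin on the work surface. World frame = base frame: x ahead of the robot, y to its left, z up, the work surface at z = 0. Lengths are in mm, angles in rad, forces in N, time in s.
With the tool pointing down it reaches from about 275 to 750 mm from the base axis. Payload 10.2 kg.
Tool frame: the origin (TCP) lies midway between the tips of the shut fingers; the grasp point (between the pads) lies 19 mm behind it; z points along the fingers, y is the line along which they close (so a half turn about z gives the same grasp; the last joint's range is limited). The gripper opens to 85 mm and grips with 20 to 120 N. Pads are 22 mm wide; open, the fingers measure 114 mm over their backs; the gripper's body (76 mm by 85 mm) begins 54 mm behind the grasp point. The pads swing forward as they close: fully open they stand 13 mm farther back than shut.
Start: joints at [-1.34, 0.313, 1.498, -0, 1.331, -0.223], TCP at [230.14, -471.876, 231.294] pointing down, gripper open.
Joint ranges: [-2.94, 2.94], [-0.97, 2.17], [0.19, 2.56], [-1.23, 4.37], [0.02, 3.11], [-2.88, 2.88]. Speed limits (rad/s): [2.39, 2.39, 3.01, 3.14, 3.14, 3.14].

## Interface

Orientations are given as a unit quaternion [w, x, y, z].
In Python, from rig import ctrl gives the robot as it stands.
- The arm moves only by the tool send_rows, never from a script. Its argument "targets" is a list of rows, each a list of 7 numbers: the closure, from -1 (fully open) to 1 (shut), so that 0 is half open, then the shift along the tool's x, y, z in m, then the turn, a rotation vector about the tool's x, y, z in rad. In form: [[claw, dx, dy, dz, ax, ay, az], ...]. A call has exactly 10 rows; each row shifts and turns the commanded pose from where the row before left it, along the tool's axes as they then stand; what a row does not reach is not made up. A row lasts 1/8 s, in which the tool goes at most 62.5 mm and 10.7 degrees, less where a joint would pass 70% of its speed; a pose out of reach is approached as far as the arm can. A call with a gripper value outside its range is refused whole. The fingers move at their own pace and stop on an object; "squeeze" is the grip in N (left out, the last holds). Time passes only in rows, so rows that do not move let the fingers close, or fill a call up. It gives the time, the measured TCP pose, the force, the opening and the grip force at its end, in the units of the state.
- ctrl.sense(): the state, without advancing time (a new reading comes with each control period).
- ctrl.capture(name): name is "scene" or "top" or "wrist"; returns a dict with "img" (400x640x3 uint8, red, green, blue), "camera_matrix" (3x3 intrinsics, pixels), "k1" (the pictures are not rectified: a ray, as slopes to the right and down, at radius r is drawn at 1 + k1 r^2 times it, then the intrinsics apply), "R" (3x3) and "t" (3): a world point X has camera coordinates R X + t. Camera axes: x right, y down, z forward; pixel columns grow to the right and rows downward; lengths in mm; the calibration is good to about 2 mm. A picture is of the moment at which its call begins. There is no depth.
- ctrl.finish_job(): hands the job in; it is judged then, once.
Trained networks look in a picture, given as the dict that the camera call returned (one of the last four; its "shot" number tells which), for a name from the list of things; names that differ only in an ending like _2 or _b are one class to them, and where a whole thing is asked for, a point or a joint stands for the part that bears it (a point fixed in the world has none). Each returns a list of dicts, best first, with "score" (0 to 1); they miss things now and then, are a little off and sometimes report something else, mostly with a low value. They report only what shows in the picture. A call takes as long as a camera call. They do not tell look-alikes from the thing itself.
- ctrl.boxes_of(query, picture): "extent" ([left, top, width, height] in pixels, round what is visible of it).
- ctrl.landmark_of(query, picture): "point" ([column, row] in pixels: a listed point, or the origin of a listed thing).
The state is a dict: "time_s": time; "joints": joint angles; "dq": joint speeds; "tau": joint torques, N m; "eef_pos": TCP position; "ee_rot": TCP orientation; "force": force on the tool from outside, world axes, zero at the start; "wrist_torque": the same for the moment, N m; "grip_width": opening from 0.0 (shut) to 1.0 (fully open); "grip_force": force on a finger pad.
Only numpy, scipy, OpenCV 4.12 (cv2) and the standard library are available. Lean on these libraries where they do the work, as an engineer would, in place of code of your own. Each camera call takes 0.05 s, during which the arm holds its last target. There are 200 camera calls.

## Task

With the fingertips, gently press the confirm button in front of the small bin that holds the larger of the two cones in the row of four, and let it come up again; then gently press the wider of the two desk buttons to close the order, and draw back clear. Press no other button, pick nothing up, and leave the parts in the bins and the loose things on the table where they are.

Things in the scene. Friction and masses are not known exactly. Their poses are not given: they have to be found in the camera images.
- bigcone: the larger cone: bare aluminium cone-shaped housing standing on its base, base diameter 72 mm, 66 mm high. It stands on the 4 mm thick floor of its own blue bin. Origin at the centre of its underside, z up. Loose: leave it where it stands.
- smallcone: the smaller cone: bare aluminium cone-shaped housing standing on its base, base diameter 50 mm, 46 mm high. It stands on the 4 mm thick floor of its own blue bin. Origin at the centre of its underside, z up. Loose: leave it where it stands.
- hub: flanged hub, bare aluminium: 72 mm flange 10 mm thick below a 40 mm cylinder, 50 mm high in all. It stands on the 4 mm thick floor of its own blue bin. Origin at the centre of its underside, z up. Loose: leave it where it stands.
- tube: short aluminium tube, outer diameter 54 mm, bore 38 mm, 44 mm high. It stands on the 4 mm thick floor of its own blue bin. Origin at the centre of its underside, z up. Loose: leave it where it stands.
- station_bigcone: fixed station of the larger cone: open blue bin 130 x 130 mm, 30 mm high, walls 4 mm, with a 46 mm square pedestal for its confirm button 100 mm in front of the bin's centre (towards the robot). Four such stations, all alike, stand in a row, in any order, each turned up to 9 degrees. Origin on the table under the bin's centre; +x from pedestal to bin, z up.
- confirm_bigcone_top (a point): centre of the top face of the white confirm button (26 mm diameter, in a 42 mm black round housing) on the pedestal in front of the bin with the larger cone; about 48 mm above the table when up, the cap standing 12 mm proud of its housing.
- confirm_bigcone (a joint): how far that button is pressed, m: 0 up, 0.008 fully down; it counts as pressed beyond 0.004. It is a round cap sliding straight down, 8 mm of travel; it begins to move at about 1.8 N, needs about 4 N for 4 mm, is fully down at 6 N, and springs back up by itself.
- confirm_smallcone_top (a point): centre of the top face of the white confirm button (26 mm diameter, in a 42 mm black round housing) on the pedestal in front of the bin with the smaller cone; about 48 mm above the table when up, the cap standing 12 mm proud of its housing.
- confirm_smallcone (a joint): how far that button is pressed, m: 0 up, 0.008 fully down; it counts as pressed beyond 0.004. It is a round cap sliding straight down, 8 mm of travel; it begins to move at about 1.8 N, needs about 4 N for 4 mm, is fully down at 6 N, and springs back up by itself.
- confirm_hub_top (a point): centre of the top face of the white confirm button (26 mm diameter, in a 42 mm black round housing) on the pedestal in front of the bin with the flanged hub; about 48 mm above the table when up, the cap standing 12 mm proud of its housing.
- confirm_hub (a joint): how far that button is pressed, m: 0 up, 0.008 fully down; it counts as pressed beyond 0.004. It is a round cap sliding straight down, 8 mm of travel; it begins to move at about 1.8 N, needs about 4 N for 4 mm, is fully down at 6 N, and springs back up by itself.
- confirm_tube_top (a point): centre of the top face of the white confirm button (26 mm diameter, in a 42 mm black round housing) on the pedestal in front of the bin with the tube; about 48 mm above the table when up, the cap standing 12 mm proud of its housing.
- confirm_tube (a joint): how far that button is pressed, m: 0 up, 0.008 fully down; it counts as pressed beyond 0.004. It is a round cap sliding straight down, 8 mm of travel; it begins to move at about 1.8 N, needs about 4 N for 4 mm, is fully down at 6 N, and springs back up by itself.
- desk_wide: fixed grey desk box, 60 x 60 mm, 26 mm high, standing between the robot and the bins, with the wider of the two desk buttons on top. The narrower button sits on another box just like it. Origin on the table under its centre, z up.
- press_wide_top (a point): centre of the top face of the wider white desk button, 42 mm in diameter, in a 58 mm black round housing; about 50 mm above the table when up, the cap standing 12 mm proud of its housing.
- press_wide (a joint): how far that button is pressed, m: 0 up, 0.008 fully down; it counts as pressed beyond 0.004. It is a round cap sliding straight down, 8 mm of travel; it begins to move at about 1.8 N, needs about 4 N for 4 mm, is fully down at 6 N, and springs back up by itself.
- press_narrow_top (a point): centre of the top face of the narrower white desk button, 20 mm in diameter, in a 36 mm black round housing; about 50 mm above the table when up, the cap standing 12 mm proud of its housing.
- press_narrow (a joint): how far that button is pressed, m: 0 up, 0.008 fully down; it counts as pressed beyond 0.004. It is a round cap sliding straight down, 8 mm of travel; it begins to move at about 1.8 N, needs about 4 N for 4 mm, is fully down at 6 N, and springs back up by itself.
- nut: loose hexagonal steel nut blank, 28 mm across, 14 mm high, standing on the table. Leave it where it lies. Origin at the centre of its underside.
- bush: loose steel bush (ring), 28 mm outer diameter, 22 mm high. Leave it where it lies. Origin at the centre of its underside.
- pin: loose steel pin standing on its 28 mm head, 32 mm high. Leave it where it lies. Origin at the centre of its underside.
- spool: loose black plastic spool, 44 mm diameter, 34 mm high. Leave it where it lies. Origin at the centre of its underside.
- disc: loose dark steel disc, 52 mm diameter, 12 mm thick. Leave it where it lies. Origin at the centre of its underside.
- wrench: loose steel wrench lying on the table, 160 mm long. Leave it where it lies. Origin at the centre of its underside (between its ends).
There are look-alikes about, which are no part of the job. Several things have the shape of the wrench; the one meant has the colours described above.

How it is judged:
By the outcome, as a careful person would: the job done as asked, in the order asked, and still so for the second after the job is handed in, with the robot touching nothing.
It also fails if it takes over 45 s, if anything falls off the work surface, if the arm or the gripper's body presses on something with over 40 N, if the wrist force passes 120 N, or if a joint passes its speed limit or range.

## Working session

There is one attempt and no reset: what is moved stays moved. The work goes in short steps, Python scripts to look and compute and a tool call to move; the robot and the scene stay as the last step left them, time stands still between calls to the robot, and variables do not carry over. Pictures are saved under pics/ and viewed, at most 10 in all, crops included, and the job is handed in when it is done.

Besides the shell and the picture viewer there is one more tool, called after "Call:" as name([rows], argument=value, ...), one row to a line, values as JSON. send_rows: Moves the arm, as the interface text tells. Its arguments: {"type":"object","properties":{"targets":{"type":"array"},"squeeze":{"type":"number"}},"required":["targets"]}

```bash
mkdir -p pics && cat > h.py <<'E'
import numpy as np, cv2
from rig import ctrl
from scipy.spatial.transform import Rotation as Ro
def ray(c,uv):
    K=np.array(c["camera_matrix"]);k=c["k1"]
    d=np.array([(uv[0]-K[0,2])/K[0,0],(uv[1]-K[1,2])/K[1,1]]);u=d.copy()
    for _ in range(30): u=d/(1+k*(u@u))
    R=np.array(c["R"]);t=np.array(c["t"])
    return -R.T@t, R.T@np.array([u[0],u[1],1])
def at(c,uv,z):
    o,d=ray(c,uv); return o+d*(z-o[2])/d[2]
def save(c,n): cv2.imwrite(f"pics/{n}.png",c["img"][:,:,::-1])
E
cat > a.py <<'E'
from h import *
for n in ("top","scene"):
    c=ctrl.capture(n); save(c,n+"0")
    for q,z in [("bigcone",4),("smallcone",4),("hub",4),("tube",4),("confirm_bigcone_top",48),("confirm_smallcone_top",48),("press_wide_top",50),("press_narrow_top",50)]:
        for r in ctrl.landmark_of(q,c)[:4]:
            print(n,q,round(r["score"],2),np.round(r["point"]),np.round(at(c,r["point"],z)[:2]))
s=ctrl.sense();print(s["eef_pos"],s["ee_rot"],s["force"],s["time_s"],s["grip_width"])
E
python3 a.py
```

```text
top bigcone 0.86 [238. 140.] [659. 273.]
top bigcone 0.47 [447. 161.] [ 620. -297.]
top bigcone 0.17 [300. 149.] [639. 105.]
top smallcone 0.44 [298. 225.] [433. 105.]
top hub 0.87 [370. 159.] [619. -83.]
top hub 0.72 [303. 185.] [542.  95.]
top tube 0.76 [302. 149.] [640. 101.]
top tube 0.19 [227. 212.] [464. 291.]
top confirm_bigcone_top 0.64 [230. 175.] [553. 282.]
top confirm_smallcone_top 0.61 [441. 189.] [ 532. -264.]
top press_wide_top 0.56 [295. 228.] [421. 111.]
top press_wide_top 0.45 [305. 184.] [534.  90.]
top press_wide_top 0.3 [272. 204.] [481. 173.]
top press_narrow_top 0.52 [380. 224.] [ 437. -103.]
top press_narrow_top 0.33 [231. 174.] [556. 281.]
scene bigcone 0.86 [420. 232.] [657. 285.]
scene bigcone 0.59 [326. 223.] [524. 105.]
scene bigcone 0.55 [172. 295.] [ 511. -276.]
scene bigcone 0.39 [354. 264.] [648. 105.]
scene smallcone 0.78 [185. 342.] [ 621. -289.]
scene hub 0.89 [272. 296.] [623. -90.]
scene tube 0.86 [355. 262.] [646. 110.]
scene confirm_bigcone_top 0.5 [273. 296.] [638. -93.]
scene confirm_bigcone_top 0.48 [397. 194.] [561. 280.]
scene confirm_smallcone_top 0.61 [171. 294.] [ 528. -273.]
scene confirm_smallcone_top 0.58 [225. 226.] [ 437. -110.]
scene press_wide_top 0.73 [357. 262.] [662.  99.]
scene press_wide_top 0.51 [307. 181.] [424. 112.]
scene press_narrow_top 0.74 [340. 203.] [515. 147.]
scene press_narrow_top 0.73 [441. 165.] [548. 424.]
scene press_narrow_top 0.39 [225. 225.] [ 435. -109.]
scene press_narrow_top 0.22 [271. 296.] [637. -97.]
[ 230.12740631 -471.87393394  231.29370609] [-1.24351696e-05  9.74369437e-01  2.24953774e-01 -9.23582933e-06] [ 0.31697326 -0.23371098  0.45937627] 0.9 0.9976371702758315
```

View pics/top0.png

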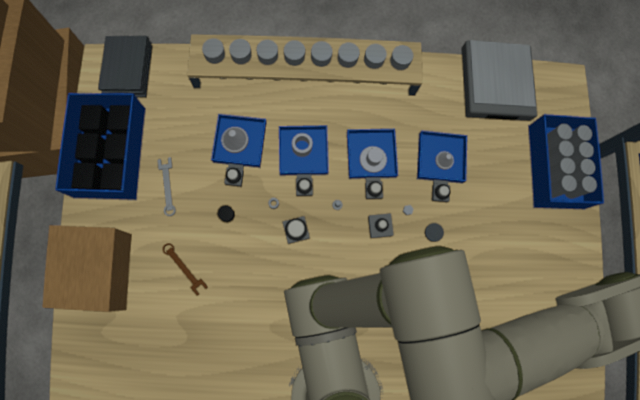

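View pics/scene0.png

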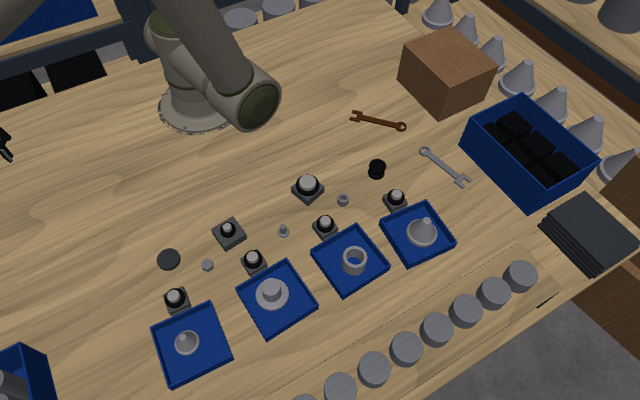

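The top view shows the big cone in the leftmost bin at (234,138), with its button at (233,175), about (557,281) in world. The wide desk button is at (296,228), about (422,111). The scene view agrees, with the cone's button at (397,194) and the wide button at (307,181). The other scores on these names come from look-alike parts or other buttons. I'll shut the gripper and move to a hover above the first button.

Call:
send_rows([
  [1,0.02,-0.017,0,0,0,0],
  [1,0.04,-0.0345,0,0,0,0],
  [1,0.04,-0.0345,0,0,0,0],
  [1,0.04,-0.0345,0,0,0,0],
  [1,0.04,-0.0345,0,0,0,0],
  [1,0.04,-0.0345,0,0,0,0],
  [1,0.04,-0.0345,0,0,0,0],
  [1,0.04,-0.0345,0,0,0,0],
  [1,0.04,-0.0345,0,0,0,0],
  [1,0.04,-0.0345,0,0,0,0],
], squeeze=20)

```text
time_s: 2.15
eef_pos: [428.6, -9.2, 231.6]
ee_rot: [0.0, 0.974, 0.225, 0.0]
force: [1.1, 0.2, 0.4]
grip_width: 0.0
grip_force: 0.0
```

Call:
send_rows([
  [1,0.04,-0.0345,0.01,0,0,0],
  [1,0.04,-0.0345,0.01,0,0,0],
  [1,0.04,-0.0345,0.01,0,0,0],
  [1,0.03,-0.03,0.01,0,0,0],
  [1,0.02,-0.02,0.01,0,0,0],
  [1,0.01,-0.01,0,0,0,0],
  [1,0,0,0,0,0,0],
  [1,0,0,0,0,0,0],
  [1,0,0,0,0,0,0],
  [1,0,0,0,0,0,0],
])

```text
time_s: 3.4
eef_pos: [518.3, 214.4, 181.6]
ee_rot: [0.0, 0.974, 0.225, 0.0]
force: [-0.4, 0.1, 0.0]
grip_width: 0.005
grip_force: 0.0
```

```bash
cat > b.py <<'E'
from h import *
import sys
q,z,tag=sys.argv[1],float(sys.argv[2]),sys.argv[3]
s=ctrl.sense();p=np.array(s["eef_pos"]);w=s["ee_rot"];R=Ro.from_quat([w[1],w[2],w[3],w[0]])
print(s["time_s"],p,w,s["force"],s["grip_width"])
for n in ("wrist","top"):
    c=ctrl.capture(n)
    if n=="wrist": save(c,"w"+tag)
    for r in ctrl.landmark_of(q,c)[:3]:
        X=at(c,r["point"],z); print(n,round(r["score"],2),np.round(r["point"]),np.round(X[:2],1),"tool d",np.round(R.inv().apply(X-p),1))
E
python3 b.py confirm_bigcone_top 48 1
```

```text
3.4 [518.26166234 214.44134449 181.56740981] [1.44988196e-05 9.74445881e-01 2.24622344e-01 1.66001288e-04] [-0.41693918  0.14413161  0.00164808] 0.005066822800671324
wrist 0.73 [357. 291.] [439.5 134.7] tool d [-105.8   37.2  133.5]
wrist 0.73 [601. 389.] [ 444.8 -180.6] tool d [-239.1  323.   133.5]
wrist 0.7 [267. 110.] [558.5 281.8] tool d [ 65.6 -42.9 133.6]
top 0.69 [373. 160.] [605.4 -84.5] tool d [-52.6 306.9 133.6]
```

View pics/w1.png

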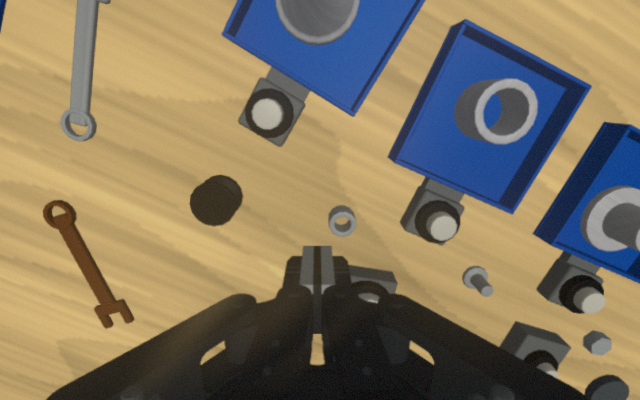

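The wrist view shows the big-cone station's button at (268,112), in front of the bin with the large grey cone. That puts it near (558,281), matching the earlier estimates. Now I'll move over it and lower to about 14 mm above.

Call:
send_rows([
  [1,0.02,-0.013,0,0,0,0],
  [1,0.025,-0.016,0,0,0,0],
  [1,0.0205,-0.0135,0.02,0,0,0],
  [1,0,0,0.03,0,0,0],
  [1,0,0,0.03,0,0,0],
  [1,0,0,0.025,0,0,0],
  [1,0,0,0.015,0,0,0],
  [1,0,0,0,0,0,0],
  [1,0,0,0,0,0,0],
  [1,0,0,0,0,0,0],
])

```text
time_s: 4.85
eef_pos: [558.9, 282.0, 62.3]
ee_rot: [-0.0, 0.974, 0.225, 0.001]
force: [0.6, 0.6, 0.1]
grip_width: -0.001
grip_force: 0.0
```

```bash
python3 b.py confirm_bigcone_top 48 2
```

```text
4.85 [558.91623513 281.9845489   62.30651821] [-5.19772580e-05  9.74368692e-01  2.24955382e-01  8.52246598e-04] [0.57773421 0.63021653 0.06484851] -0.0008679424537306393
wrist 0.95 [320. 253.] [555.  280.1] tool d [-4.4 -0.  14.3]
```

View pics/w2.png

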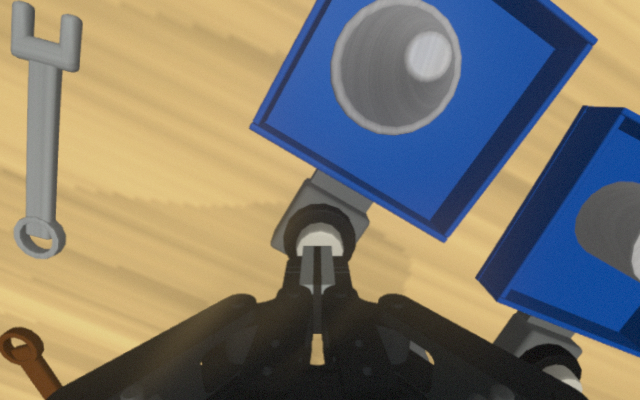

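The wrist view shows the fingertips right over the white cap at (320,245), at most 4 mm off centre. I'll shift back slightly and lower slowly.

Call:
send_rows([
  [1,-0.002,0,0.004,0,0,0],
  [1,0,0,0.004,0,0,0],
  [1,0,0,0.004,0,0,0],
  [1,0,0,0.002,0,0,0],
  [1,0,0,0.002,0,0,0],
  [1,0,0,0.001,0,0,0],
  [1,0,0,0,0,0,0],
  [1,0,0,0,0,0,0],
  [1,0,0,0,0,0,0],
  [1,0,0,0,0,0,0],
])

```text
time_s: 6.3
eef_pos: [556.6, 281.0, 44.3]
ee_rot: [0.0, 0.974, 0.225, -0.0]
force: [-3.0, -1.3, 3.7]
grip_width: -0.006
grip_force: 1.8
```

Call:
send_rows([
  [1,0,0,0.001,0,0,0],
  [1,0,0,0.001,0,0,0],
  [1,0,0,0.0005,0,0,0],
  [1,0,0,0,0,0,0],
  [1,0,0,0,0,0,0],
  [1,0,0,0,0,0,0],
  [1,0,0,0,0,0,0],
  [1,0,0,0,0,0,0],
  [1,0,0,0,0,0,0],
  [1,0,0,0,0,0,0],
])

```text
time_s: 7.55
eef_pos: [556.7, 281.0, 41.8]
ee_rot: [-0.0, 0.974, 0.225, 0.0]
force: [-3.2, -1.5, 4.4]
grip_width: -0.001
grip_force: 2.4
```

Call:
send_rows([
  [1,0,0,0.0005,0,0,0],
  [1,0,0,0.0005,0,0,0],
  [1,0,0,0,0,0,0],
  [1,0,0,0,0,0,0],
  [1,0,0,0,0,0,0],
  [1,0,0,0,0,0,0],
  [1,0,0,0,0,0,0],
  [1,0,0,0,0,0,0],
  [1,0,0,0,0,0,0],
  [1,0,0,0,0,0,0],
])

```text
time_s: 8.8
eef_pos: [556.7, 281.0, 40.8]
ee_rot: [-0.0, 0.974, 0.225, 0.0]
force: [-3.2, -1.5, 5.6]
grip_width: -0.001
grip_force: 2.7
```

Force is 5.6 N at about 7 mm, so the button is pressed. I'll rise and move near the wide button.

Call:
send_rows([
  [1,0,0,-0.005,0,0,0],
  [1,0,0,-0.015,0,0,0],
  [1,0,0,-0.04,0,0,0],
  [1,0,0,-0.04,0,0,0],
  [1,-0.03,0.01,-0.02,0,0,0],
  [1,-0.05,0.02,0,0,0,0],
  [1,-0.05,0.02,0,0,0,0],
  [1,-0.05,0.02,0,0,0,0],
  [1,-0.05,0.02,0,0,0,0],
  [1,-0.016,0.004,0,0,0,0],
])

```text
time_s: 10.05
eef_pos: [375.5, 87.3, 161.5]
ee_rot: [0.0, 0.975, 0.224, 0.001]
force: [-0.1, 0.1, -0.4]
grip_width: 0.003
grip_force: 0.0
```

```bash
python3 b.py press_wide_top 50 3
```

```text
10.05 [375.48811547  87.33550496 161.4690719 ] [2.50044748e-04 9.74578730e-01 2.24044449e-01 5.67140410e-04] [-0.08302633  0.13400062 -0.3669408 ] 0.0027071614208679434
wrist 0.65 [314. 131.] [419.8 113.3] tool d [ 51.1  -4.1 111.5]
```

View pics/w3.png

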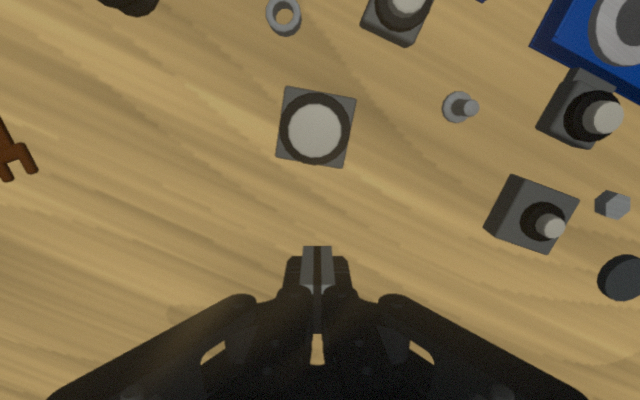

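The wrist view shows the wide button at (315,128) with the narrow one well to the right at (547,222). The remaining shift is 51 mm in tool x and -3 mm in tool y. I'll move over it and lower to about 6 mm above.

Call:
send_rows([
  [1,0.02,-0.001,0,0,0,0],
  [1,0.02,-0.001,0.02,0,0,0],
  [1,0.01,-0.001,0.03,0,0,0],
  [1,0,0,0.03,0,0,0],
  [1,0,0,0.015,0,0,0],
  [1,0,0,0.01,0,0,0],
  [1,0,0,0,0,0,0],
  [1,0,0,0,0,0,0],
  [1,0,0,0,0,0,0],
  [1,0,0,0,0,0,0],
])

```text
time_s: 11.5
eef_pos: [420.6, 113.2, 56.1]
ee_rot: [0.0, 0.974, 0.225, 0.0]
force: [0.4, 0.2, 0.0]
grip_width: -0.004
grip_force: 0.0
```

Call:
send_rows([
  [1,0,0,0.003,0,0,0],
  [1,0,0,0.003,0,0,0],
  [1,0,0,0.002,0,0,0],
  [1,0,0,0.001,0,0,0],
  [1,0,0,0.001,0,0,0],
  [1,0,0,0.001,0,0,0],
  [1,0,0,0,0,0,0],
  [1,0,0,0,0,0,0],
  [1,0,0,0,0,0,0],
  [1,0,0,0,0,0,0],
])

```text
time_s: 12.75
eef_pos: [420.4, 113.2, 44.8]
ee_rot: [0.0, 0.974, 0.225, 0.0]
force: [-0.8, -0.8, 4.6]
grip_width: -0.001
grip_force: 2.2
```

Call:
send_rows([
  [1,0,0,0.001,0,0,0],
  [1,0,0,0.0005,0,0,0],
  [1,0,0,0,0,0,0],
  [1,0,0,0,0,0,0],
  [1,0,0,0,0,0,0],
  [1,0,0,0,0,0,0],
  [1,0,0,0,0,0,0],
  [1,0,0,0,0,0,0],
  [1,0,0,0,0,0,0],
  [1,0,0,0,0,0,0],
])

```text
time_s: 14.0
eef_pos: [420.4, 113.2, 43.3]
ee_rot: [0.0, 0.974, 0.225, 0.0]
force: [-0.6, -0.6, 5.4]
grip_width: -0.002
grip_force: 2.6
```

Call:
send_rows([
  [1,0,0,-0.005,0,0,0],
  [1,0,0,-0.015,0,0,0],
  [1,0,0,-0.04,0,0,0],
  [1,0,0,-0.04,0,0,0],
  [1,0,0,-0.04,0,0,0],
  [1,0,0,-0.02,0,0,0],
  [1,0,0,0,0,0,0],
  [1,0,0,0,0,0,0],
  [1,0,0,0,0,0,0],
  [1,0,0,0,0,0,0],
])

```text
time_s: 15.25
eef_pos: [420.2, 113.2, 202.7]
ee_rot: [-0.0, 0.974, 0.225, -0.001]
force: [-0.4, -0.6, 0.8]
grip_width: -0.004
grip_force: 0.0
```

Both buttons were pressed (5.6 N and 5.4 N, each about 7 mm), and the tool is clear.

```bash
python3 -c "
from rig import ctrl
print(ctrl.finish_job())"
```

```text
the job is handed in; nothing more can be done
None
```

I pressed the confirm button in front of the larger cone's bin (5.6 N), let it up, then pressed the wider desk button (5.4 N), drew back clear and handed the job in at about 15 s; I took no final picture, and no verdict came back.

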